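Pin the tray dispenser and peel off the top tray

TASK

Lock the tip-up cradle of the tray dispenser by pushing its headed pin fully home through fork and lug. Then take the top sample tray by its upright tab, lift that corner first, tilting the tray so that it peels off the stack while the opposite corner is still down in its nest, and carry it over to the steel tray: finish while holding it up in the gripper, roughly level and well clear above the middle of the steel tray. Leave the pin home, the rest of the stack down and the things standing around where they are.

Things in the scene. Friction and masses are not known exactly. Their poses are not given: they have to be found in the camera images.
- dispenser: Fixed aluminium base plate of the tray dispenser, 225 (x) x 140 (y) x 12 mm, x from -120 to +105 mm. Origin on the table surface under the centre of the tray stack; x points away from the robot at yaw 0, y left, z up. At its near end a two-cheek fork stands round the lug of the cradle.
- fork_mouth (a point): Where the pin enters the fork: at (-100, -42, +34) mm of the dispenser, on the bore axis, which runs along y. Entry cheek y -42 to -12 mm, cradle lug y -9 to +9 mm, end cheek y +12 to +24 mm of the dispenser, all 24 mm wide in x, tops 48 mm above the table. Bores 10.4 mm in the cheeks, 12.5 mm in the lug.
- pin: Loose steel headed pin, shank 9 x 70 mm along its +y with a tapered tip, head 18 mm diameter, 6 mm thick, outer face domed (to y -9 mm), 40 g, greased. Origin at the centre of the head's underside. Starts loose in the entry cheek, drooping about 0.07 rad, head 39 to 44 mm out on the -y side; slides easily to the dispenser's +y; home when the head bears on the cheek (origin at fork_mouth).
- cradle (a joint): Tip-up cradle that carries the stack of trays, hinged at the far end of the dispenser (x +92, z 19 mm). 0 = down, grows as the near end rises (rad). Light: without the pin home it can tip up as the top tray is pulled. With the pin home it has some 0.015 rad of play.
- stack_top (a point): Centre of the upper face of the stack's rim, 62 mm above the table; axes as the dispenser's. In the middle part of each side a rounded sprung nib overlaps the top tray's rim by about 1 mm and gives way at about 5 to 10 N once the rim there is lifted some 4 mm. Nibs and their posts rise 13 mm above this point, and reach out 87 mm in x and 72 mm in y.
- top_tray: Loose top tray, white formed plastic, about 60 g, open upward: rim 130 (x) x 100 (y) x 3 mm, below it a body 110 x 80 x 22 mm nested in the stack with 4 mm of play on each side, clinging by the sprung nibs. Origin at the centre of the rim's underside (at stack_top when nested), axes as the dispenser's. Tilting it 0.25 rad about its far corner frees it.
- tab (a point): Grip point in the upright pull tab, at (-54.5, +42, +30) mm of the tray, at its near left corner. The tab is a fin 10 mm thick, 26 mm long, top 43 mm above the rim's underside (105 mm above the table when nested). Its length runs along the diagonal from far_corner to tab_corner; pinch it level across its 10 mm, at right angles to that diagonal.
- tab_corner (a point): Near left corner of the top tray's rim, at (-65, +50, 0) mm of the tray: the corner to lift first.
- far_corner (a point): Far right corner of the rim, diagonal to the tab, at (+65, -50, 0) mm of the tray: the last to leave the stack.
- steel_tray: Fixed open pressed steel tray on the table, 324 (x) x 260 (y) mm, 57 mm high; origin at the centre of its underside.
- vial_1: Small bystander vial, loose, 21 mm diameter, 50 mm tall; origin under its centre.
- petri_1: Bystander petri dish, loose, 69 mm diameter, 15 mm tall; origin under its centre.
- blue_cap: Bystander screw cap, loose, 53 mm diameter, 26 mm tall; origin under its centre.
There are look-alikes about, which are no part of the job. Leave any orange or turquoise look-alike of the top_tray alone.

How it is judged:
By the outcome, as a careful person would: the job done as asked, in the order asked, and still so for the second after the job is handed in, while the arm keeps its last pose, push and grip.
It also fails if it takes over 62 s, if anything falls off the work surface, if the arm or the gripper's body presses on something with over 40 N, if the wrist force passes 120 N, or if a joint passes its speed limit or range.

ROBOT

A 7-joint arm with a two-finger parallel gripper is mounted at the origin on a cart in front of the work surface, level with it; the furniture and walls round the work are solid. World frame = base frame: x ahead of the robot, y to its left, z up, the work surface at z = 0. Lengths are in m, angles in rad, forces in N, time in s.
With the tool pointing down it reaches from about 0.4 to 0.85 m from the base axis. Payload 6.9 kg.
Tool frame: the origin (TCP) lies midway between the tips of the shut fingers; the grasp point (between the pads) lies 19 mm behind it (env.grip_depth is the distance from the TCP to the grasp point, in m); z points along the fingers, y is the line along which they close (so a half turn about z gives the same grasp; the last joint's range is limited). The gripper opens to 85 mm and grips with 20 to 120 N. Pads are 22 mm wide; open, the fingers measure 114 mm over their backs; the gripper's body (76 mm by 85 mm) begins 54 mm behind the grasp point. The pads swing forward as they close: fully open they stand 13 mm farther back than shut.
Start: joints at [1.232, 0.507, -0.238, 1.5, 0.126, 1.149, -0.155], TCP at [0.269, -0.564, 0.231] pointing down, gripper open.
Joint ranges: [-3.08, 3.08], [-0.24, 2.05], [-1.43, 1.35], [0, 2.5], [-1.52, 4.66], [0.17, 1.96], [-2.89, 2.89]. Speed limits (rad/s): [2.39, 2.39, 3.14, 3.14, 3.14, 3.14, 3.14].

INTERFACE

Orientations are given as a rotation vector (axis times angle).
In Python, from bench import sense, vision, order, nets, env gives the robot as it stands.
- The arm moves only by the tool step_arm, never from a script. Its argument "increments" is a list of rows, each a list of 7 numbers: the turn, a rotation vector about the tool's x, y, z in rad, then the shift along the tool's x, y, z in m, then the finger opening in m, from 0 to 0.0854. A call has 1 to 10 rows; each row shifts and turns the commanded pose from where the row before left it, along the tool's axes as they then stand; what a row does not reach is not made up. A row lasts 1/10 s, in which the tool goes at most 50 mm and 8.59 degrees, less where a joint would pass 70% of its speed; a pose out of reach is approached as far as the arm can. A call with a gripper value outside its range is refused whole. The fingers move at their own pace and stop on an object; "force" is the grip in N (left out, the last holds). Time passes only in rows, so rows that do not move let the fingers close. It gives the time, the measured TCP pose, the force, the opening and the grip force at its end, in the units of the state.
- sense(): the state, without advancing time (a new reading comes with each control period).
- vision.get_image(name): name is "scene" or "top"; returns (picture, depth): 480x640x3 uint8, blue, green, red; 480x640 float32, m along the optical axis (not along the pixel's ray), 0 where there is no reading.
- vision.camera_params(name): a dict with "fx", "fy", "cx", "cy" (pixels), "R" (3x3) and "t" (3): a world point X has camera coordinates R X + t. Camera axes: x right, y down, z forward; pixel columns grow to the right and rows downward; lengths in m; the calibration is good to about 2 mm. A picture is of the moment at which its call begins. camera_params takes no time and is no camera call.
- order.sign_off(): hands the job in; it is judged then, once.
Trained networks look in the newest picture that a camera, given by its name, has taken for a name from the list of things; names that differ only in an ending like _2 or _b are one class to them, and where a whole thing is asked for, a point or a joint stands for the part that bears it (a point fixed in the world has none). Each returns a list of dicts, best first, with "conf" (0 to 1); they miss things now and then, are a little off and sometimes report something else, mostly with a low value. They report only what shows in the picture. A call takes as long as a camera call. They do not tell look-alikes from the thing itself.
- nets.find_in(camera, thing): "bbox" ([left, top, right, bottom] in pixels, round what is visible of it).
The state is a dict: "t": time; "joint_pos": joint angles; "qd": joint speeds; "tau": joint torques, N m; "tool_pos": TCP position; "ee_rot": TCP orientation; "force": force on the tool from outside, world axes, zero at the start; "torque": the same for the moment, N m; "opening": opening from 0.0 (shut) to 1.0 (fully open); "grasp_force": force on a finger pad.
Only numpy, scipy, OpenCV 4.12 (cv2) and the standard library are available. Lean on these libraries where they do the work, as an engineer would, in place of code of your own. Each camera call takes 0.05 s, during which the arm holds its last target. There are 200 camera calls.

## Working session

There is one attempt and no reset: what is moved stays moved. The work goes in short steps, Python scripts to look and compute and a tool call to move; the robot and the scene stay as the last step left them, time stands still between calls to the robot, and variables do not carry over. Pictures are saved under pics/ and viewed, at most 10 in all, crops included, and the job is handed in when it is done.

Besides the shell and the picture viewer there is one more tool, called after "Request:" as name(argument=value, ...), one argument or row to a line, values as JSON. step_arm: Moves the arm, as the interface text tells. Its arguments: {"type":"object","properties":{"increments":{"type":"array","items":{"type":"array","items":{"type":"number"}}},"force":{"type":"number"}},"required":["increments"]}

```bash
ls; mkdir -p pics
cat > h.py <<'E'
from bench import sense, vision, order, nets, env
import numpy as np, cv2
from scipy.spatial.transform import Rotation as R
def shot(c):
    im,d=vision.get_image(c); return im,d,vision.camera_params(c)
def world(p,u,v,z):
    c=np.array([(u-p['cx'])/p['fx']*z,(v-p['cy'])/p['fy']*z,z]); return np.array(p['R']).T@(c-np.array(p['t']))
def cloud(d,p):
    v,u=np.mgrid[0:480,0:640]; c=np.stack([(u-p['cx'])/p['fx']*d,(v-p['cy'])/p['fy']*d,d],-1)
    return (c-np.array(p['t']))@np.array(p['R'])
def pix(p,X):
    c=np.array(p['R'])@np.array(X)+np.array(p['t']); return p['fx']*c[0]/c[2]+p['cx'],p['fy']*c[1]/c[2]+p['cy']
E
python3 - <<'E'
from h import *
np.set_printoptions(precision=4,suppress=True)
print(sense(),env.grip_depth)
for c in ['scene','top']:
    im,d,p=shot(c); cv2.imwrite(f'pics/{c}0.png',im); np.savez(f'{c}0.npz',im=im,d=d)
    print(c,p['fx'],-np.array(p['R']).T@p['t'],np.array(p['R'])[2])
    for t in ['dispenser','pin','cradle','top_tray','tab','steel_tray','vial_1','petri_1','blue_cap']:
        print(t,[(np.round(b['bbox']),round(b['conf'],2)) for b in nets.find_in(c,t)][:4])
E
```

```text
pics
{'t': 0.0, 'joint_pos': array([ 1.2315,  0.5083, -0.2375,  1.5012,  0.1257,  1.1489, -0.1548]), 'qd': array([ 0.    , -0.0006,  0.0004,  0.0016, -0.0002,  0.0006, -0.0001]), 'tau': array([  0.0001, -62.0605,  -2.1868, -24.9658,   0.0127,   0.0121,
         0.    ]), 'tool_pos': array([ 0.2686, -0.5638,  0.2304]), 'ee_rot': array([-3.0625, -0.6926,  0.0007]), 'force': array([-0.6417, -0.504 , -0.3975]), 'torque': array([-0.0273, -0.0326, -0.015 ]), 'grasp_force': 0.0, 'opening': 0.9982061328606029} 0.0187
scene 602.8235523107032 [-0.6656 -0.7007  1.0608] [ 0.7149  0.4111 -0.5656]
dispenser [(array([266., 225., 336., 280.]), 0.94)]
pin [(array([277., 259., 289., 271.]), 0.45)]
cradle [(array([270., 219., 323., 265.]), 0.84)]
top_tray [(array([316., 256., 367., 309.]), 0.96), (array([281., 218., 319., 248.]), 0.67)]
tab [(array([278., 219., 318., 249.]), 0.92), (array([316., 255., 369., 304.]), 0.75)]
steel_tray [(array([373., 244., 502., 350.]), 0.78)]
vial_1 []
petri_1 [(array([377., 216., 397., 236.]), 0.67)]
blue_cap [(array([186., 254., 195., 265.]), 0.39)]
top 498.1610138783862 [ 0.461  -0.0025  1.3196] [ 0.0987  0.0192 -0.9949]
dispenser [(array([238., 211., 314., 305.]), 0.69), (array([245., 222., 301., 281.]), 0.19)]
pin [(array([358., 220., 367., 229.]), 0.38)]
cradle [(array([245., 218., 302., 295.]), 0.94)]
top_tray [(array([328., 255., 390., 318.]), 0.76), (array([245., 222., 302., 282.]), 0.66), (array([183., 323., 208., 341.]), 0.27)]
tab [(array([329., 257., 393., 315.]), 0.88), (array([249., 228., 299., 285.]), 0.76), (array([164., 191., 218., 249.]), 0.57)]
steel_tray [(array([407., 192., 511., 319.]), 0.76)]
vial_1 [(array([245., 224., 298., 281.]), 0.61), (array([358., 221., 364., 228.]), 0.42)]
petri_1 [(array([334., 148., 359., 173.]), 0.87)]
blue_cap [(array([248., 217., 303., 297.]), 0.71), (array([182., 323., 208., 341.]), 0.54)]
```

Run:
```python
import cv2
a=cv2.imread('pics/top0.png')[130:370,140:540]; cv2.imwrite('pics/top0c.png',cv2.resize(a,(800,480),interpolation=cv2.INTER_CUBIC))
a=cv2.imread('pics/scene0.png')[200:320,170:370]; cv2.imwrite('pics/sc0c.png',cv2.resize(a,(800,480),interpolation=cv2.INTER_CUBIC))
```

```text
(no output)
```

View pics/top0c.png

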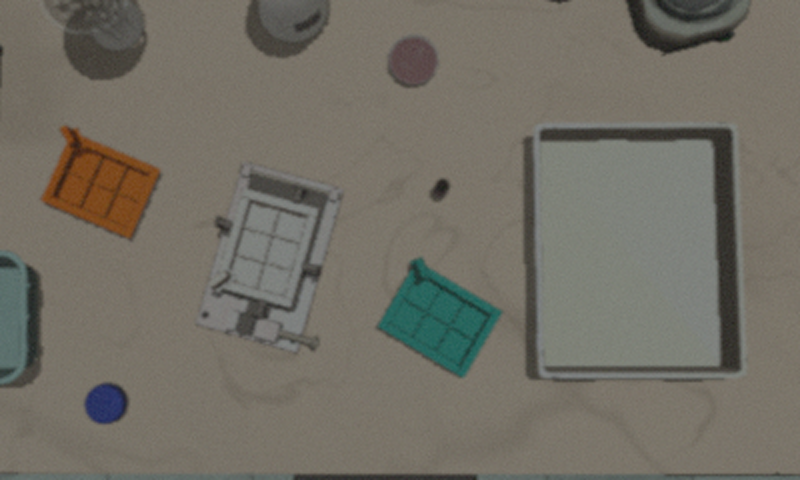

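View pics/sc0c.png

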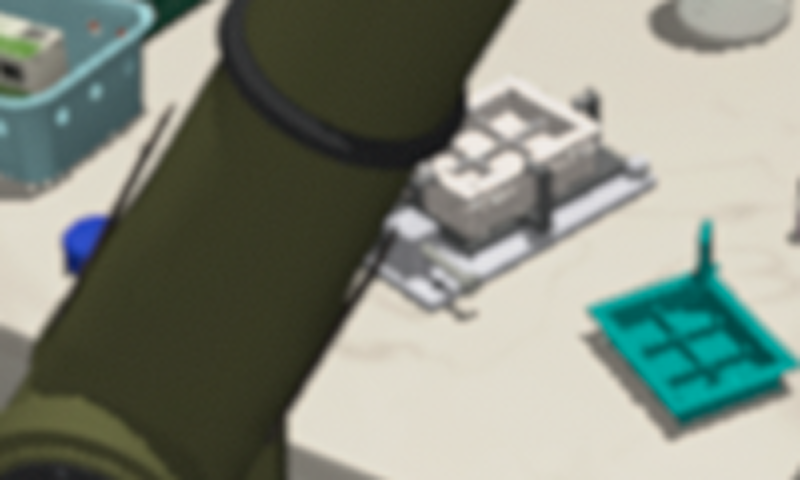

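The top view shows the white dispenser (crop 270,255), its fork at the near end, and the pin head at crop (315,342), which is full-image pixel (297,301). The tab is at crop (220,285). The turquoise and orange trays are look-alikes, and the steel tray is to the right. Next I fit the dispenser pose.

```bash
cat > fit.py <<'E'
from h import *
np.set_printoptions(precision=4,suppress=True)
f=np.load('top0.npz'); d=f['d']; im=f['im']; p=vision.camera_params('top')
W=cloud(d,p); 
t=W[200:350:10,400:640:40,2]; print('table z',np.median(W[320:350,330:400,2]),W[320:350,330:400,2].std())
def mask(lo,hi): 
    m=np.zeros(d.shape,bool); s=(slice(200,320),slice(225,325)); m[s]=(W[s][...,2]>lo)&(W[s][...,2]<hi)&(d[s]>0); return m
for lo,hi in [(.006,.018),(.04,.056),(.056,.072),(.072,.085),(.085,.12)]:
    m=mask(lo,hi); P=W[m]; 
    if len(P)<3: print(lo,len(P)); continue
    r=cv2.minAreaRect((P[:,:2]*1000).astype(np.float32)); print(lo,hi,len(P),'rect',r,'mean',P.mean(0))
m=mask(.085,.12); print(W[m])
# refine: foreground silhouette base plate
m=mask(.006,.12); P=W[m]; print(cv2.minAreaRect((P[:,:2]*1000).astype(np.float32)))
for v in range(296,308): print(v,[int(round(x*1000)) for x in W[v,284:304,2]])
for n,(u,v) in dict(steel=(459,256),petri=(346,160),cap=(193,331),vial=(360,224)).items(): print(n,W[v,u])
E
python3 fit.py
```

```text
table z -6.416787020144787e-05 0.09529810218748784
0.006 0.018 1392 rect ((539.5582275390625, 148.0436248779297), (311.27642822265625, 258.66015625), 1.077568769454956) mean [0.5243 0.1476 0.0116]
0.04 0.056 1170 rect ((525.0376586914062, 141.35305786132812), (193.9451904296875, 126.41724395751953), 2.4004428386688232) mean [0.5322 0.1496 0.0448]
0.056 0.072 857 rect ((545.0267944335938, 144.72601318359375), (163.2425079345703, 129.7647247314453), 0.6842573285102844) mean [0.5518 0.144  0.0646]
0.072 0.085 89 rect ((543.1526489257812, 147.84266662597656), (155.83518981933594, 128.26869201660156), 10.08691120147705) mean [0.5441 0.138  0.0745]
0.085 0.12 53 rect ((509.98321533203125, 200.28274536132812), (10.531181335449219, 25.119178771972656), 39.58329391479492) mean [0.5098 0.1992 0.1021]
[[0.5192 0.1947 0.1064]
 [0.5194 0.193  0.1014]
 [0.5202 0.1929 0.0865]
 [0.5168 0.1974 0.1048]
 [0.517  0.1955 0.1014]
 [0.5169 0.1928 0.1027]
 [0.5168 0.1898 0.1058]
 [0.5177 0.1903 0.0871]
 [0.5146 0.203  0.1005]
 [0.5145 0.2002 0.1021]
 [0.5144 0.1975 0.1039]
 [0.5144 0.195  0.1038]
 [0.5143 0
[... 1440 characters left out ...]
30, 37, 38, 29, -4, -7, -2, -3]
301 [13, 13, 18, 11, 14, 11, 8, 0, 28, 34, 31, 36, 36, 1320, 41, 30, -2, 7, -3, 5]
302 [16, 10, 8, 10, 12, 14, 3, -3, -1, 1, 6, 31, 39, 33, 30, 29, 3, 5, -6, 1]
303 [11, 11, 13, 10, 13, 10, -3, -1, 1, 0, 1, -3, 36, 34, 33, -2, -1, 1, 4, -2]
304 [16, 5, 12, 12, 11, 7, 6, 1320, -3, 1, 0, 0, 31, 35, -1, 0, 2, -5, -4, 4]
305 [-3, 16, 12, 11, 11, 0, 2, -3, 2, -4, 0, 3, 0, 1, 1, 3, -5, 3, 6, -2]
306 [4, -2, -2, 0, 0, -2, -5, 2, 4, -1, -3, 5, 1, -1, 1320, -3, -3, 1, -5, -4]
307 [3, 0, -3, -1, -1, 3, 0, -2, -2, 2, 1, -4, -5, -2, 2, -1, 1, 1, -2, 2]
steel [ 0.5474 -0.3383  0.0004]
petri [ 0.8035 -0.0411  0.0163]
cap [0.353  0.3562 0.0224]
vial [ 0.627  -0.0753  0.0482]
```

```bash
cat > fit2.py <<'E'
from h import *
from scipy.optimize import differential_evolution as DE, minimize
np.set_printoptions(precision=4,suppress=True)
f=np.load('top0.npz'); d=f['d']; p=vision.camera_params('top'); W=cloud(d,p)
s=(slice(190,325),slice(215,330)); P=W[s][d[s]>0]; P=P[P[:,2]<.2]
def loc(P,q):
    c,s_=np.cos(q[2]),np.sin(q[2]); D=P[:,:2]-q[:2]; return D[:,0]*c+D[:,1]*s_,-D[:,0]*s_+D[:,1]*c
def box(x,y,a,b,c,e): return (x>a)&(x<b)&(y>c)&(y<e)
def base(q):
    x,y=loc(P,q); h=np.where(box(x,y,-.12,.105,-.07,.07),.012,0.)
    fk=box(x,y,-.112,-.088,-.042,.024); h[fk]=.048
    use=~box(x,y,-.085,.09,-.075,.075)&~box(x,y,-.115,-.085,-.1,-.042)
    return np.minimum(abs(P[:,2]-h),.015)[use].sum()/1+ (~use).sum()*.0025
def tray(q):
    x,y=loc(P,q); inr=box(x,y,-.08,.08,-.068,.068)
    rim=box(x,y,-.065,.065,-.05,.05)&~box(x,y,-.055,.055,-.04,.04); cen=box(x,y,-.055,.055,-.04,.04)
    tabm=(abs(x+.0545)<.016)&(abs(y-.042)<.016)
    out=~box(x,y,-.065,.065,-.05,.05)
    r=np.zeros(len(P)); r[rim]=np.minimum(abs(P[rim,2]-.065),.02); r[out&(P[:,2]>.055)&(P[:,2]<.07)]=.02; r[out|rim]+=0
    r[tabm]=0
    return r[box(x,y,-.09,.09,-.08,.08)].sum() - 0.02*(rim&~tabm&(abs(P[:,2]-.065)<.008)).sum()
b=[(.5,.6),(.1,.2),(-.6,0)]
q=DE(base,b,seed=1,tol=1e-6,popsize=30).x; print('base',q)
qt=DE(tray,b,seed=1,tol=1e-6,popsize=30).x; print('tray',qt)
def tw(q,X): return np.r_[q[:2]+R.from_euler('z',q[2]).as_matrix()[:2,:2]@X[:2],X[2]]
for n,k in (('base',q),('tray',qt)): print(n,'mouth',tw(k,np.array([-.1,-.042,.034])),'tab',tw(k,np.array([-.0545,.042,.092])))
u,v=np.mgrid[296:306,290:302][::-1]
H=W[294:308,284:304].reshape(-1,3); H=H[(H[:,2]>.02)&(H[:,2]<.06)]
x,y=loc(H,q); o=np.argsort(y); print('pin local mm\n',np.c_[x,y,H[:,2]][o]*1000)
T=P[(P[:,2]>.085)]; C=np.cov(T[:,:2].T); w,V=np.linalg.eigh(C); print('tab mean',T.mean(0),'dir',np.arctan2(*V[::-1,1]),'n',len(T), 'expected dir',q[2]+np.arctan2(50,-65))
E
python3 fit2.py
```

```text
base [ 0.551   0.1456 -0.282 ]
tray [ 0.5507  0.1454 -0.2761]
base mouth [0.4432 0.1331 0.034 ] tab [0.5103 0.2011 0.092 ]
tray mouth [0.443  0.1323 0.034 ] tab [0.5097 0.2007 0.092 ]
pin local mm
 [[-100.8297  -95.4169   29.3868]
 [ -98.3437  -94.7434   30.2441]
 [ -95.9381  -93.9574   29.1099]
 [-103.8241  -93.8812   33.1867]
 [ -93.3736  -93.4058   32.0882]
 [ -90.6824  -93.0809   38.9313]
 [-101.5136  -92.9871   30.1604]
 [ -98.624   -92.879    40.7138]
 [-106.8953  -92.2392   34.9772]
 [ -96.2963  -92.0118   38.142 ]
 [-104.5119  -91.4501   33.7903]
 [ -93.9893  -91.0923   34.7411]
 [-102.1225  -90.6603   32.6161]
 [ -91.5316  -90.396    35.1378]
 [-107.7929  -89.5489   31.2071]
 [ -97.0461  -89.4978   37.23  ]
 [-105.1392  -89.0993   35.6778]
 [ -94.7263  -88.5915   34.1678]
 [-102.5534  -88.5832   38.9882]
 [ -92.3007  -87.8388   33.6529]
 [-100.262   -87.6612   35.6957]
 [ -98.0435  -86.6035   30.2963]
 [ -95.4281  -86.1463   34.5133]
 [-103.6323  -85.6143   30.8986]
 [-100.9533  -85.2321   36.2296]
 [ -98.592   -84.3918   34.3674]
 [ -96.218   -83.557    32.6256]
 [-101.897 
[... 701 characters left out ...]
85   35.8615]
 [ -95.7398  -67.0446   29.5985]
 [-101.0285  -66.629    37.325 ]
 [ -98.6227  -65.844    36.55  ]
 [ -96.3008  -64.8818   33.5629]
 [-102.0992  -63.5155   29.228 ]
 [ -99.4216  -63.2172   34.5472]
 [ -97.0051  -62.4349   33.8578]
 [-102.4903  -61.6413   36.5695]
 [-100.2218  -60.5845   32.5684]
 [ -97.7434  -59.919    33.3148]
 [-103.1949  -59.1952   36.7885]
 [ -95.4652  -58.8259   28.9637]
 [-100.8293  -58.3261   35.096 ]
 [ -98.4322  -57.5043   33.9836]
 [ -95.9726  -56.8056   34.3224]
 [-101.4879  -55.9706   36.3934]
 [ -98.9723  -55.4      38.1815]
 [ -96.5494  -54.6407   37.8013]]
tab mean [0.5098 0.1992 0.1021] dir 2.2382384537670417 n 53 expected dir 2.2038776550478643
```

Request:
step_arm(
  increments=[
    [0,0,-0.1407,0,0,0,0],
    [0,0,-0.1407,0,0,0,0],
    [0,0,-0.1407,0,0,0,0],
    [0,0,-0.1407,0,0,0,0],
    [0,0,-0.1407,0,0,0,0],
    [0,0,-0.1407,0,0,0,0],
    [0,0,0,0.03,-0.001,0,0],
    [0,0,0,0.045,-0.002,0,0],
    [0,0,0,0.045,-0.002,0,0],
    [0,0,0,0.045,-0.002,0,0],
  ],
)

```text
t: 2.0
tool_pos: [0.3083, -0.4022, 0.2313]
ee_rot: [2.512, 1.887, 0.0]
force: [1.1, -0.2, 0.7]
opening: 0.001
grasp_force: 0.0
```

Request:
step_arm(
  increments=[
    [0,0,0,0.045,-0.002,0,0],
    [0,0,0,0.045,-0.002,0,0],
    [0,0,0,0.045,-0.002,0,0],
    [0,0,0,0.045,-0.002,0,0],
    [0,0,0,0.045,-0.002,0,0],
    [0,0,0,0.045,-0.002,0,0],
    [0,0,0,0.045,-0.002,0,0],
    [0,0,0,0.045,-0.002,0,0],
    [0,0,0,0.045,-0.002,0,0],
    [0,0,0,0.02,0,0,0],
  ],
)

```text
t: 3.0
tool_pos: [0.4096, 0.0136, 0.232]
ee_rot: [2.507, 1.893, 0.004]
force: [-0.1, -0.5, 0.6]
opening: -0.002
grasp_force: 0.0
```

```bash
cat > chk.py <<'E'
from h import *
import sys
np.set_printoptions(precision=4,suppress=True)
q=np.array([.551,.1456,-.281])
def D(X): return np.r_[q[:2],0]+R.from_euler('z',q[2]).as_matrix()@np.array(X)
def overlay(c,name,box,sc,pts):
    im,d,p=shot(c); np.savez(f'{name}.npz',im=im,d=d); l,t,r,b=box
    a=cv2.resize(im[t:b,l:r],None,fx=sc,fy=sc,interpolation=cv2.INTER_CUBIC)
    for X in pts:
        u,v=pix(p,X); cv2.circle(a,(int((u-l+.5)*sc),int((v-t+.5)*sc)),3,(0,0,255),1)
    cv2.imwrite(f'pics/{name}.png',a); return im,d,p
E
python3 - <<'E'
from chk import *
pts=[D(X) for X in [(-.12,-.07,.012),(-.12,.07,.012),(.105,-.07,.012),(-.1,-.042,.034),(-.1,-.092,.034),(-.065,.05,.065),(-.065,-.05,.065),(.065,-.05,.065),(.065,.05,.065),(-.0545,.042,.105)]]
im,d,p=overlay('scene','sc1',(240,190,370,290),6,pts)
s=sense(); print(s['tool_pos'],s['joint_pos'])
f=np.load('top0.npz');W=cloud(f['d'],vision.camera_params('top'))
m=np.zeros((480,640),bool);m[180:330,398:520]=1;m&=(W[...,2]>.045)&(W[...,2]<.07)
P=W[m];print('steel rim',cv2.minAreaRect((P[:,:2]*1000).astype(np.float32)))
E
```

```text
[0.4103 0.0152 0.2321] [ 0.5177  0.2159 -0.7469  2.0146  0.1752  0.9713 -0.5923]
steel rim ((550.0633544921875, -325.42352294921875), (323.2565002441406, 261.7984313964844), 0.017490925267338753)
```

View pics/sc1.png

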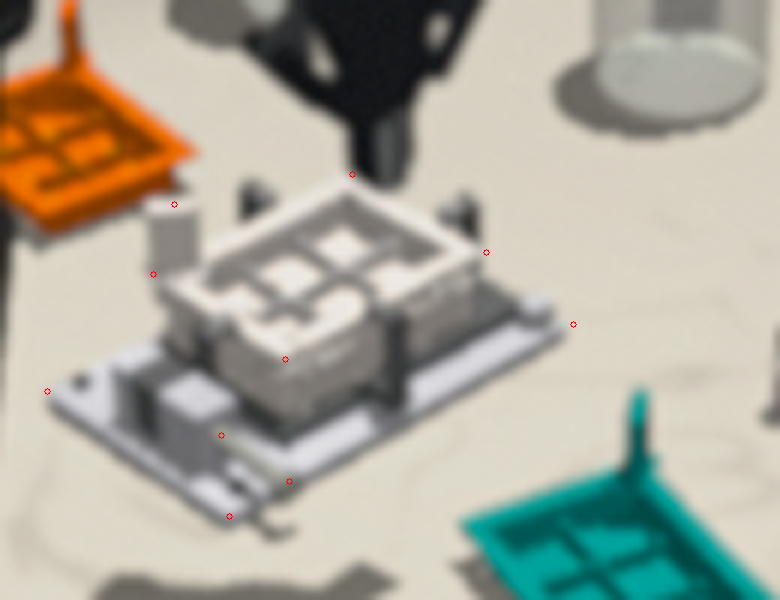

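The projected model points match the picture to about 1 px, with the fork mouth at (221,435) and the pin head at (290,480) in the crop. The tab top is also confirmed. Next I descend beside the pin head.

Request:
step_arm(
  increments=[
    [0,0,0,0,0,0.04,0],
    [0,0,0,0,0,0.045,0],
    [0,0,0,0,0,0.045,0],
    [0,0,0,0,0,0.045,0],
    [0,0,0,0,0,0.036,0],
    [0,0,0,0,0,0,0],
    [0,0,0,0.02,0,0,0],
    [0,0,0,0.02,0,0,0],
    [0,0,0,0.01,0,0,0],
    [0,0,0,0,0,0,0],
  ],
)

```text
t: 4.05
tool_pos: [0.4241, 0.0587, 0.0217]
ee_rot: [2.509, 1.889, 0.004]
force: [0.0, 0.1, -0.3]
opening: 0.001
grasp_force: 0.0
```

Request:
step_arm(
  increments=[
    [0,0,0,0.006,-0.0015,0,0],
    [0,0,0,0.006,0,0,0],
    [0,0,0,0.005,0,0,0],
    [0,0,0,0.005,0,0,0],
    [0,0,0,0.005,0,0,0],
    [0,0,0,0.005,0,0,0],
    [0,0,0,0.004,0,0,0],
    [0,0,0,0.004,0,0,0],
    [0,0,0,0.003,0,0,0],
    [0,0,0,0,0,0,0],
  ],
)

```text
t: 5.05
tool_pos: [0.4243, 0.0805, 0.0184]
ee_rot: [2.514, 1.863, -0.053]
force: [-9.2, -47.6, 13.6]
opening: 0.003
grasp_force: 23.8
```

The pin jammed at the lug: the tip is at about -8 mm because the droop points it off the bore. I back off, look again, then grip the head to level the pin.

Request:
step_arm(
  increments=[
    [0,0,0,-0.02,0,0,0],
    [0,0,0,-0.03,0,0,0],
    [0,0,0,-0.03,0,0,0],
    [0,0,0,0,0,-0.04,0],
    [0,0,0,0,0,-0.04,0.045],
    [0,0,0,0,0,0,0.045],
  ],
)

```text
t: 5.65
tool_pos: [0.4133, 0.0228, 0.1038]
ee_rot: [2.51, 1.884, 0.008]
force: [0.9, -1.3, -0.2]
opening: 0.328
grasp_force: 0.0
```

Run:
```python
from chk import *
im,d,p=overlay('scene','sc2',(250,235,310,285),13,[D((-.1,-.042,.034)),D((-.1,-.091,.034)),D((-.1,-.082,.034))])
im,d,p=overlay('top','top2',(0,0,1,1),1,[])
W=cloud(d,p)[285:310,270:310].reshape(-1,3); W=W[(W[:,2]>.02)&(W[:,2]<.07)]
L=(W-np.r_[q[:2],0])@R.from_euler('z',q[2]).as_matrix()*1000
L=L[(L[:,1]<-44)&(L[:,0]>-125)&(L[:,0]<-75)]
for a in range(-105,-44,6):
    s=L[(L[:,1]>=a)&(L[:,1]<a+6)]; print(a,len(s),s[:,0].min() if len(s) else 0,s[:,0].max() if len(s) else 0,s.mean(0) if len(s) else 0)
print(sense()['tool_pos'],sense()['ee_rot'])
```

```text
-105 0 0 0 0
-99 0 0 0 0
-93 2 -100.35684684294125 -97.79366678806839 [-99.0753 -87.3557  37.6275]
-87 16 -107.32112099478678 -90.535448708922 [-99.0042 -83.6227  37.0701]
-81 10 -103.4956607663093 -92.12448322187393 [-98.1065 -78.191   33.5315]
-75 8 -102.93723476435554 -94.82161237486714 [-99.2767 -71.9032  35.8509]
-69 9 -103.4761670781372 -95.61292818120394 [-99.5321 -66.1263  34.4396]
-63 8 -103.33152880295266 -95.50682257811536 [-99.5124 -59.7294  33.7959]
-57 7 -102.23230060247016 -96.06260406028204 [-98.9477 -54.4376  37.1665]
-51 9 -103.68508847593783 -95.621035167797 [-99.9247 -48.3119  36.7827]
-45 1 -99.53776129748412 -99.53776129748412 [-99.5378 -44.5748  36.3177]
[0.4118 0.0221 0.1009] [2.5113 1.8852 0.0026]
```

View pics/sc2.png

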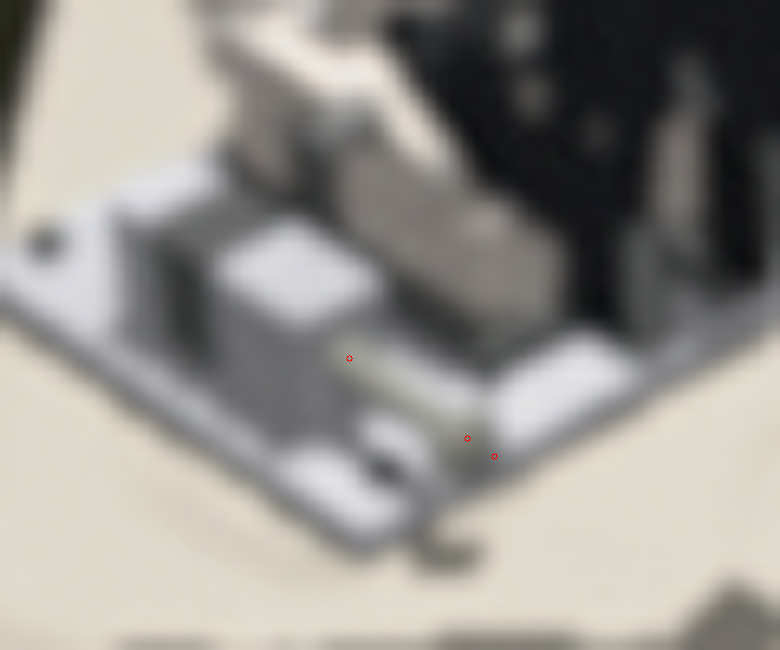

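The scene crop shows the pin straight in the entry cheek, head at about (455,440), drooping slightly and roughly 38 mm out. I straddle the head and grip it.

Request:
step_arm(
  increments=[
    [0,0,0,0.036,0,0,0.04],
    [0,0,0,0.036,0,0,0.04],
    [0,0,0,0,0,0.04,0.04],
    [0,0,0,0,0,0.03,0.04],
    [0,0,0,0,0,0.013,0.04],
    [0,0,0,0,0,0,0.01],
    [0,0,0,0,0,0,0.01],
    [0,0,0,0,0,0,0.01],
    [0,0,0,0,0,0,0.01],
  ],
  force=30,
)

```text
t: 6.65
tool_pos: [0.4311, 0.0915, 0.0178]
ee_rot: [2.511, 1.887, 0.001]
force: [-0.2, 1.7, -0.1]
opening: 0.183
grasp_force: 29.3
```

Request:
step_arm(
  increments=[
    [0,0,0,0,0,-0.0015,0.01],
    [0,0,0,0,0,-0.0015,0.01],
    [0,0,0,0,0,0,0.01],
  ],
)

```text
t: 6.95
tool_pos: [0.4312, 0.0914, 0.0207]
ee_rot: [2.511, 1.887, 0.001]
force: [-2.7, -0.0, -0.9]
opening: 0.186
grasp_force: 29.2
```

Request:
step_arm(
  increments=[
    [0,0,0,0.003,0,0,0.01],
    [0,0,0,0.003,0,0,0.01],
    [0,0,0,0.003,0,0,0.01],
    [0,0,0,0,0,0,0.01],
  ],
)

```text
t: 7.35
tool_pos: [0.434, 0.101, 0.0203]
ee_rot: [-2.511, -1.888, -0.001]
force: [-1.7, 1.0, -1.5]
opening: 0.183
grasp_force: 29.2
```

Request:
step_arm(
  increments=[
    [0,0,0,0.003,0,0,0.01],
    [0,0,0,0.003,0,0,0.01],
    [0,0,0,0.003,0,0,0.01],
    [0,0,0,0.003,0,0,0.01],
    [0,0,0,0.003,0,0,0.01],
    [0,0,0,0,0,0,0.01],
  ],
)

```text
t: 7.95
tool_pos: [0.4381, 0.1153, 0.0203]
ee_rot: [-2.511, -1.888, -0.001]
force: [-0.5, 1.1, -2.1]
opening: 0.186
grasp_force: 29.2
```

Request:
step_arm(
  increments=[
    [0,0,0,0.003,0,0,0.01],
    [0,0,0,0.003,0,0,0.01],
    [0,0,0,0,0,0,0.01],
  ],
)

```text
t: 8.25
tool_pos: [0.4396, 0.1208, 0.0203]
ee_rot: [-2.511, -1.888, -0.0]
force: [-1.8, 0.9, -1.6]
opening: 0.184
grasp_force: 29.3
```

Request:
step_arm(
  increments=[
    [0,0,0,0,0,0,0.035],
    [0,0,0,0,0,0,0.035],
    [0,0,0,-0.02,0,0,0.035],
    [0,0,0,-0.016,0,0,0.035],
    [0,0,0,0,0,0,0],
    [0,0,0,0,0,0,0],
    [0,0,0,0,0,0,0],
    [0,0,0,0.006,0,0,0],
    [0,0,0,0.006,0,0,0],
    [0,0,0,0,0,0,0],
  ],
)

```text
t: 9.25
tool_pos: [0.4335, 0.0992, 0.0204]
ee_rot: [-2.509, -1.889, -0.002]
force: [-0.2, -0.5, -0.9]
opening: -0.002
grasp_force: 0.0
```

Request:
step_arm(
  increments=[
    [0,0,0,0.003,0,0,0],
    [0,0,0,0.003,0,0,0],
    [0,0,0,0.003,0,0,0],
    [0,0,0,0.002,0,0,0],
    [0,0,0,0,0,0,0],
  ],
)

```text
t: 9.75
tool_pos: [0.436, 0.1083, 0.0203]
ee_rot: [-2.511, -1.888, -0.001]
force: [-0.1, -0.7, -0.2]
opening: 0.001
grasp_force: 0.0
```

Request:
step_arm(
  increments=[
    [0,0,0,0.002,0,0,0],
    [0,0,0,0.002,0,0,0],
    [0,0,0,0.002,0,0,0],
    [0,0,0,0,0,0,0],
  ],
)

```text
t: 10.15
tool_pos: [0.4377, 0.114, 0.0203]
ee_rot: [-2.511, -1.888, -0.0]
force: [0.6, -0.4, 0.3]
opening: 0.002
grasp_force: 0.0
```

Request:
step_arm(
  increments=[
    [0,0,0,0.002,0,0,0],
    [0,0,0,0.002,0,0,0],
    [0,0,0,0,0,0,0],
  ],
)

```text
t: 10.45
tool_pos: [0.4377, 0.1151, 0.02]
ee_rot: [2.512, 1.884, -0.007]
force: [-1.5, -7.1, 2.9]
opening: 0.002
grasp_force: 3.3
```

Request:
step_arm(
  increments=[
    [0,0,0,0.002,0,0,0],
    [0,0,0,0.002,0,0,0],
    [0,0,0,0,0,0,0],
  ],
)

```text
t: 10.75
tool_pos: [0.4375, 0.1154, 0.0197]
ee_rot: [2.512, 1.88, -0.016]
force: [-2.8, -15.0, 5.5]
opening: 0.0
grasp_force: 7.6
```

Request:
step_arm(
  increments=[
    [0,0,0,-0.01,0,0,0],
    [0,0,0,-0.02,0,0,0],
    [0,0,0,-0.02,0,0,0],
    [0,0,0,0,0,-0.04,0],
    [0,0,0,0,0,-0.045,0.03],
    [0,0,0,0,0,-0.045,0.03],
    [0,0,0,0,0,-0.03,0.03],
    [0,0,0,0,0,0,0.03],
  ],
)

```text
t: 11.55
tool_pos: [0.4281, 0.0743, 0.184]
ee_rot: [2.509, 1.885, 0.011]
force: [-0.7, 1.1, 0.2]
opening: 0.347
grasp_force: 0.0
```

Run:
```python
from chk import *
im,d,p=overlay('scene','sc3',(250,210,330,285),10,[D((-.1,-.042,.034)),D((-.1,-.051,.034))])
im,d,p=overlay('top','top3',(0,0,1,1),1,[])
W=cloud(d,p)[200:310,230:320].reshape(-1,3)
L=(W-np.r_[q[:2],0])@R.from_euler('z',q[2]).as_matrix()*1000
S=L[(L[:,1]<-40)&(L[:,0]>-125)&(L[:,0]<-75)&(L[:,2]>20)&(L[:,2]<80)]
print(S[np.argsort(S[:,1])])
T=W[(W[:,2]>.085)&(W[:,2]<.115)&(np.hypot(W[:,0]-.51,W[:,1]-.2)<.03)]; print('tab',T.mean(0),len(T),(T.min(0)+T.max(0))/2)
print(sense()['tool_pos'],sense()['ee_rot'])
```

```text
[]
tab [0.509  0.1973 0.1022] 52 [0.5098 0.1986 0.099 ]
[0.4263 0.0732 0.1807] [2.5108 1.886  0.0026]
```

View pics/sc3.png

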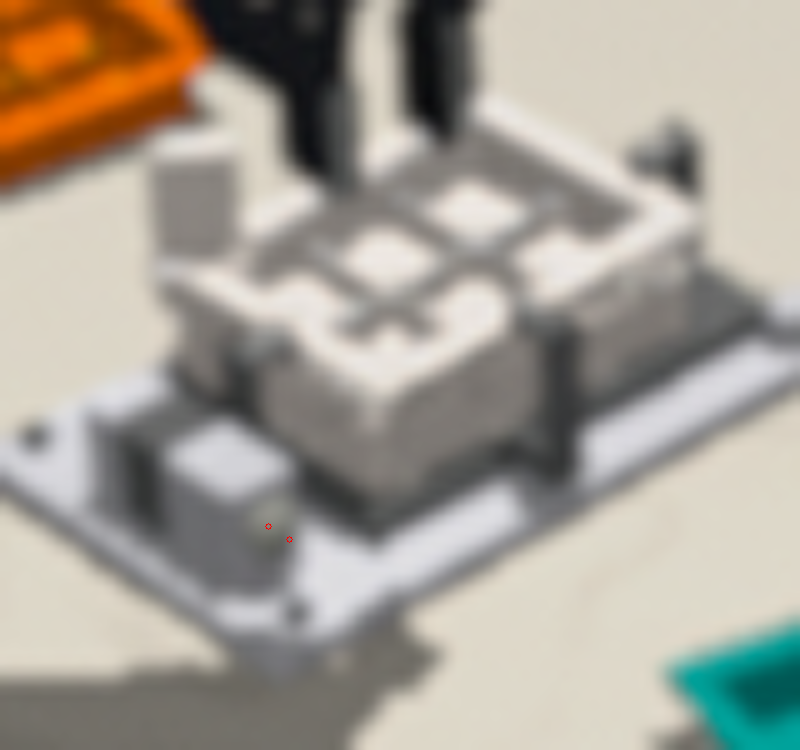

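The pin is home: the head sits flush on the cheek at crop (275,515), and the tray is nested with its tab at (195,200). I move over the tab.

Request:
step_arm(
  increments=[
    [0,0,-0.131,0,0,0,0.026],
    [0,0,-0.131,0,0,0,0.026],
    [0,0,-0.131,0,0,0,0.026],
    [0,0,-0.131,0,0,0,0.026],
    [0,0,-0.131,0,0,0,0.026],
    [0,0,-0.131,0,0,0,0.026],
    [0,0,-0.132,0,0,0,0.026],
    [0,0,0,0.0175,0.0475,0,0.026],
    [0,0,0,0.0175,0.0475,0,0.026],
    [0,0,0,0.0175,0.0475,0,0.026],
  ],
)

```text
t: 12.65
tool_pos: [0.5089, 0.1991, 0.1783]
ee_rot: [-1.417, -2.802, 0.003]
force: [0.6, -0.3, 0.3]
opening: 0.302
grasp_force: 0.0
```

Request:
step_arm(
  increments=[
    [0,0,0,0,0,0,0.026],
    [0,0,0,0,0,0,0.026],
  ],
)

```text
t: 12.85
tool_pos: [0.5073, 0.2001, 0.1783]
ee_rot: [-1.409, -2.804, 0.002]
force: [-0.3, -0.2, 0.2]
opening: 0.307
grasp_force: 0.0
```

Request:
step_arm(
  increments=[
    [0,0,0,-0.001,0.002,0.03,0.026],
    [0,0,0,0,0,0.025,0.026],
    [0,0,0,0,0,0.02,0.026],
    [0,0,0,0,0,0.015,0.026],
    [0,0,0,0,0,0.012,0.026],
    [0,0,0,0,0,0,0.026],
  ],
)

```text
t: 13.45
tool_pos: [0.5097, 0.198, 0.0769]
ee_rot: [-1.415, -2.803, 0.003]
force: [0.2, -0.5, 0.5]
opening: 0.305
grasp_force: 0.0
```

Run:
```python
from chk import *
im,d,p=overlay('scene','sc4',(240,190,320,250),10,[np.array([.5098,.2,.105])])
print(sense()['tool_pos'],sense()['force'],sense()['opening'])
```

```text
[0.5102 0.1985 0.0779] [ 0.71   -0.0049  1.2262] 0.3044529604686458
```

View pics/sc4.png

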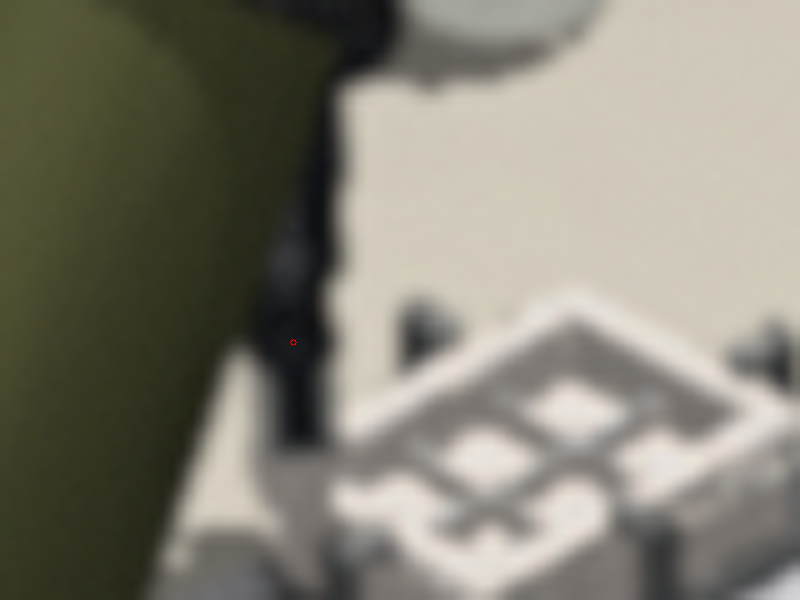

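The near finger stands in front of the tab at about (300,400). Nothing is in contact, so I close on it.

Request:
step_arm(
  increments=[
    [0,0,0,0,0,0.003,0.026],
    [0,0,0,0,0,0,0.004],
    [0,0,0,0,0,0,0.004],
    [0,0,0,0,0,0,0.004],
    [0,0,0,0,0,0,0.004],
  ],
  force=70,
)

```text
t: 14.0
tool_pos: [0.511, 0.1995, 0.0759]
ee_rot: [1.415, 2.804, 0.002]
force: [0.5, 0.3, 3.8]
opening: 0.103
grasp_force: 68.7
```

Request:
step_arm(
  increments=[
    [0,0.02,0,-0.0003,0,-0.003,0.004],
    [0,0.02,0,-0.0003,0,-0.003,0.004],
    [0,0.02,0,-0.0003,0,-0.003,0.004],
    [0,0.02,0,-0.0003,0,-0.003,0.004],
    [0,0.02,0,-0.0003,0,-0.003,0.004],
    [0,0.02,0,-0.0003,0,-0.003,0.004],
    [0,0,0,0,0,0,0.004],
  ],
)

```text
t: 14.7
tool_pos: [0.5122, 0.1981, 0.094]
ee_rot: [-1.366, -2.705, -0.088]
force: [-0.5, 5.5, 1.9]
opening: 0.102
grasp_force: 68.5
```

Request:
step_arm(
  increments=[
    [0,0.02,0,-0.0003,0,-0.003,0.004],
    [0,0.02,0,-0.0003,0,-0.003,0.004],
    [0,0.02,0,-0.0003,0,-0.003,0.004],
    [0,0.02,0,-0.0003,0,-0.003,0.004],
    [0,0.02,0,-0.0003,0,-0.003,0.004],
    [0,0.02,0,-0.0003,0,-0.003,0.004],
    [0,0.02,0,-0.0003,0,-0.003,0.004],
    [0,0.02,0,-0.0003,0,-0.003,0.004],
    [0,0,0,0,0,0,0.004],
  ],
)

```text
t: 15.6
tool_pos: [0.5148, 0.1902, 0.1159]
ee_rot: [-1.3, -2.572, -0.18]
force: [-4.1, 1.4, 1.5]
opening: 0.101
grasp_force: 68.5
```

Run:
```python
from chk import *
Rz=R.from_euler('z',q[2]).as_matrix()
fc=D((.065,-.05,.062)); y=np.r_[.802,.597,0]
Q=R.from_rotvec(.28*y).as_matrix()
pts=[fc+Q@(D(X)-fc) for X in [(-.065,.05,.065),(-.065,-.05,.065),(.065,-.05,.065),(.065,.05,.065)]]
im,d,p=overlay('scene','sc5',(240,190,340,265),8,pts)
s=sense();print(R.from_rotvec(s['ee_rot']).as_matrix())
im,d,pp=overlay('top','top5',(0,0,1,1),1,[])
W=cloud(d,pp)
for X in [(.055,-.0,.065),(-.03,-.045,.065),(0.,-.045,.065),(.06,-.03,.065),(0.06,.03,.065)]:
    P=fc+Q@(D(X)-fc); u,v=pix(pp,P); w=W[int(v)-1:int(v)+3,int(u)-1:int(u)+3].reshape(-1,3); print(P,w[:,2].round(3)[::3])
```

```text
[[-0.569   0.8049 -0.1685]
 [ 0.7737  0.5934  0.2218]
 [ 0.2785 -0.0042 -0.9604]]
[0.6052 0.1285 0.0754] [0.531 0.533 0.534 0.534 0.533 0.534]
[0.512  0.1076 0.0866] [0.528 0.538 0.531 0.526 0.512 0.53 ]
[0.5403 0.1    0.08  ] [0.545 0.551 0.549 0.548 0.545 0.548]
[0.6012 0.099  0.0693] [0.541 0.541 0.542 0.546 0.544 0.544]
[0.6187 0.1555 0.0794] [0.522 0.521 0.524 0.523 0.523 0.526]
```

View pics/sc5.png

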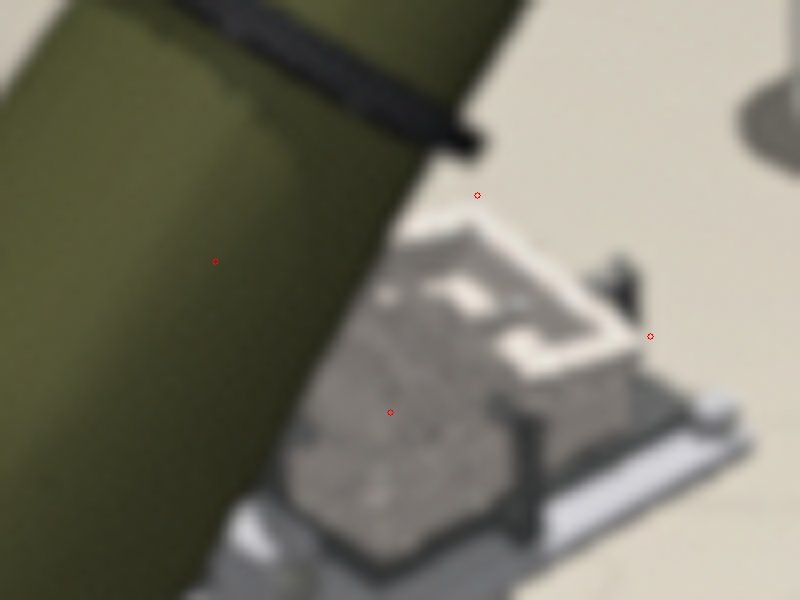

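The arm hides the near corner, but the far rim sits where predicted (corners at 475,205 and 640,340). The cradle is still down and the grip is firm. I tilt a little more, then lift with the tilt held.

Request:
step_arm(
  increments=[
    [0,0.02,0,-0.0003,0,-0.003,0.004],
    [0,0.02,0,-0.0003,0,-0.003,0.004],
    [0,0,0,0.001,0,-0.003,0.004],
    [0,0,0,0.0015,0,-0.005,0.004],
    [0,0,0,0.0022,0,-0.007,0.004],
    [0,0,0,0.003,0,-0.009,0.004],
    [0,0,0,0.003,0,-0.009,0.004],
    [0,0,0,0,0,0,0.004],
  ],
)

```text
t: 16.5
tool_pos: [0.5185, 0.1899, 0.1584]
ee_rot: [-1.284, -2.545, -0.21]
force: [0.1, -0.1, -0.6]
opening: 0.106
grasp_force: 68.5
```

Request:
step_arm(
  increments=[
    [0,0,0,0.009,0,-0.029,0.004],
    [0,0,0,0.013,0,-0.04,0.004],
    [0,0,0,0.013,0,-0.04,0.004],
    [0,0,0,0.005,0,-0.017,0.004],
    [0,-0.05,0,0,0,0,0.004],
    [0,-0.08,0,0,0,0,0.004],
    [0,-0.08,0,0,0,0,0.004],
    [0,-0.07,0,0,0,0,0.004],
    [0,-0.04,0,0,0,0,0.004],
    [0,0,0,0,0,0,0.004],
  ],
)

```text
t: 17.5
tool_pos: [0.5173, 0.1893, 0.2886]
ee_rot: [1.409, 2.806, -0.002]
force: [0.4, 0.2, -0.9]
opening: 0.103
grasp_force: 68.5
```

Run:
```python
from chk import *
im,d,p=overlay('scene','sc6',(230,130,390,280),5,[])
im2,d2,pp=overlay('top','top6',(220,190,340,320),4,[])
h=np.hstack([cv2.imread('pics/sc6.png')[:600],]); 
a=cv2.resize(cv2.imread('pics/sc6.png'),(400,375)); b=cv2.resize(cv2.imread('pics/top6.png'),(400,433))
c=np.zeros((433,800,3),np.uint8); c[:375,:400]=a; c[:,400:]=b; cv2.imwrite('pics/both6.png',c)
s=sense();print(s['tool_pos'],s['force'],R.from_rotvec(s['ee_rot']).as_matrix(),s['joint_pos'])
```

```text
[0.5186 0.1877 0.2882] [ 0.718   0.2633 -1.0714] [[-0.5943  0.8043 -0.0009]
 [ 0.8043  0.5943 -0.0002]
 [ 0.0004 -0.0009 -1.    ]] [ 0.2632  0.4946 -1.0496  1.5927  0.4392  1.3132 -0.2127]
```

View pics/both6.png

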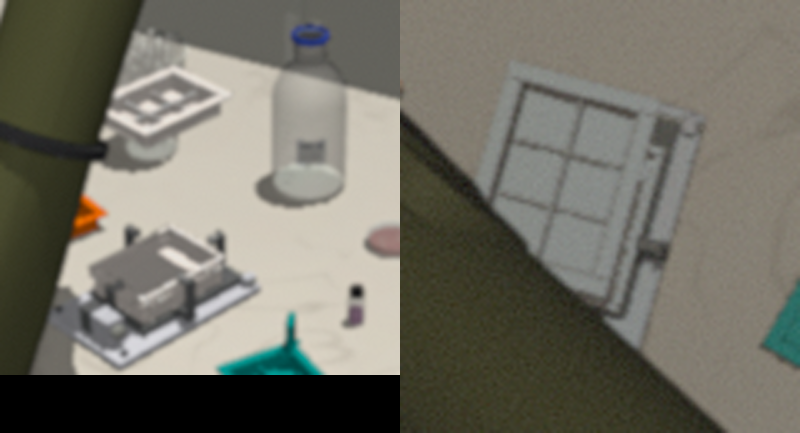

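The tray hangs level in the gripper, and the stack and pin are still in place (pin head at left-crop 128,325). I carry it over to the steel tray.

Request:
step_arm(
  increments=[
    [0,0,0,-0.01,-0.008,0,0.004],
    [0,0,0,-0.02,-0.015,0,0.004],
    [0,0,0,-0.03,-0.023,0,0.004],
    [0,0,0,-0.03,-0.023,0,0.004],
    [0,0,0,-0.03,-0.023,0,0.004],
    [0,0,0,-0.03,-0.023,0,0.004],
    [0,0,0,-0.03,-0.023,0,0.004],
    [0,0,0,-0.03,-0.023,0,0.004],
    [0,0,0,-0.03,-0.023,0,0.004],
    [0,0,0,-0.03,-0.023,0,0.004],
  ],
)

```text
t: 18.6
tool_pos: [0.5116, -0.156, 0.2882]
ee_rot: [-1.419, -2.802, -0.0]
force: [1.3, -0.6, -0.7]
opening: 0.1
grasp_force: 68.5
```

Request:
step_arm(
  increments=[
    [0,0,0,-0.03,-0.023,0,0.004],
    [0,0,0,-0.03,-0.023,0,0.004],
    [0,0,0,-0.02,-0.016,0,0.004],
    [0,0,0,-0.01,-0.008,0,0.004],
    [0,0,0,0,0,0,0.004],
    [0,0,0,0,0,0,0.004],
    [0,0,0,0,0,0,0.004],
  ],
)

```text
t: 19.3
tool_pos: [0.51, -0.2643, 0.289]
ee_rot: [1.411, 2.807, 0.001]
force: [0.2, 1.5, -0.4]
opening: 0.103
grasp_force: 68.5
```

Run:
```python
from chk import *
s=sense();print(s['tool_pos'],s['force'],R.from_rotvec(s['ee_rot']).as_matrix(),s['joint_pos'])
overlay('scene','sc7',(240,130,520,350),2.8,[])
im,d,p=overlay('top','top7',(220,180,540,330),2.4,[D((-.1,-.042,.034)),np.array([.55,-.325,.27])])
W=cloud(d,p); m=(W[...,2]>.24)&(W[...,2]<.30)&(W[...,1]<-.2)&(abs(W[...,0]-.55)<.12)
print('held pts',W[m].mean(0),W[m].min(0),W[m].max(0))
a=cv2.imread('pics/sc7.png');b=cv2.imread('pics/top7.png');a=cv2.resize(a,(400,314));b=cv2.resize(b,(600,281))
c=np.zeros((600,600,3),np.uint8);c[:314,:400]=a;c[314:595,:]=b;cv2.imwrite('pics/both7.png',c)
```

```text
[ 0.51   -0.2643  0.289 ] [ 0.207  1.486 -0.422] [[-0.5962  0.8028  0.0004]
 [ 0.8028  0.5962  0.0005]
 [ 0.0002  0.0006 -1.    ]] [ 1.0736  0.545  -1.0782  1.5336  0.486   1.3556  0.5899]
held pts [ 0.588  -0.3016  0.2679] [ 0.4938 -0.35    0.2502] [ 0.6245 -0.2478  0.2999]
```

View pics/both7.png

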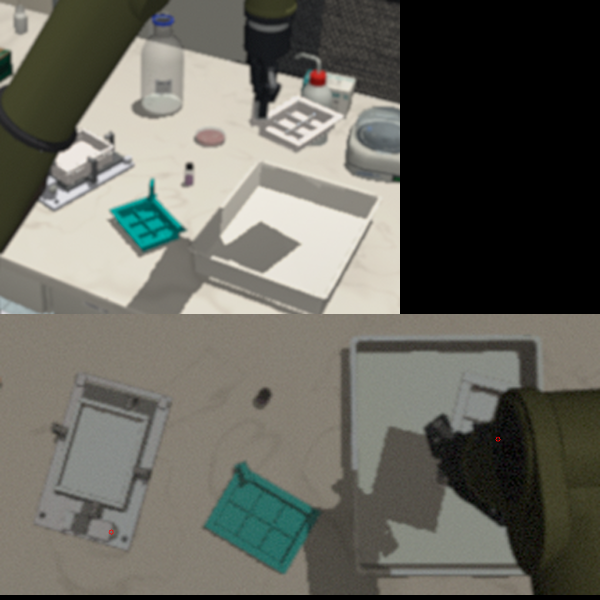

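The tray is held level above the steel tray's middle, about (0.551, -0.32). The stack is down, the pin is home (marker at 110,532), and the bystanders are unmoved.

```bash
python3 -c "
from bench import order; print(order.sign_off())"
```

```text
the job is handed in; nothing more can be done
None
```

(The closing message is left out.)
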